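Clear the indexing slide and click its carriage into the detent

ROBOT

A 6-joint arm with a two-finger parallel gripper is mounted at the origin on a cart in front of the work surface, level with it; the furniture and walls round the work are solid. World frame = base frame: x ahead of the robot, y to its left, z up, the work surface at z = 0. Lengths are in m, angles in rad, forces in N, time in s.
With the tool pointing down it reaches from about 0.35 to 0.95 m from the base axis. Payload 17.4 kg.
Tool frame: the origin (TCP) lies on the centre line of the jaws, within the pads' length; the fingertips stand env.tcp_to_tips ahead of it and the grasp point (between the pads) lies 11 mm behind it (env.tcp_to_tips is the distance from the TCP to the fingertips, in m); z points along the fingers, y is the line along which they close (so a half turn about z gives the same grasp; the last joint's range is limited). The gripper opens to 93 mm and grips with 3 to 60 N. Pads are 15 mm wide; open, the fingers measure 128 mm over their backs; the gripper's body (75 mm by 188 mm) begins 65 mm behind the grasp point.
Start: joints at [1.229, 0.116, 1.442, -0, 1.584, -0.038], TCP at [0.202, 0.644, 0.227] pointing down, gripper open.
Joint ranges: [-2.83, 2.83], [-0.83, 2.19], [0.07, 2.5], [-1.14, 4.28], [0.01, 3], [-2.97, 2.97]. Speed limits (rad/s): [1.89, 1.89, 2.22, 3.14, 3.14, 3.14].

INTERFACE

Orientations are given as a unit quaternion [x, y, z, w].
In Python, from station import env, planner, read_camera, get_calibration gives the robot as it stands. Calls block until the motion is done:
- env.goto(position, orientation): joint-space move of the TCP to a pose.
- env.move_linear(position, frame=None, speed=0.15, force_limit=None): straight line of the TCP; frame=None keeps the orientation; speed is the mean speed in m/s. With force_limit (N) it stops when the force on the tool has changed by that much, and returns True; else False.
- env.move_j(angles): joint-space move.
- env.set_gripper(opening, newtons=None): finger opening in m; newtons is the grip in N (None keeps the last); returns when the fingers have stopped.
- env.pause(seconds).
- planner.solve_ik(position, orientation): joint angles nearest the present ones, or None.
- env.get_state(): the state.
- read_camera(name): name is "scene" or "top"; returns (picture, depth): 384x512x3 uint8, red, green, blue; 384x512 float32, m along the optical axis (not along the pixel's ray), 0 where there is no reading.
- get_calibration(name): a dict with "fx", "fy", "cx", "cy" (pixels), "pose" (4x4, takes a point from camera to world coordinates). Camera axes: x right, y down, z forward; pixel columns grow to the right and rows downward; lengths in m; the calibration is good to about 2 mm. A picture is of the moment at which its call begins. get_calibration takes no time and is no camera call.
A pose or a line that the arm cannot do raises env.MotionError and nothing moves.
- env.job_done(): hands the job in; it is judged then, once.
The state is a dict: "time_s": time; "qpos": joint angles; "qvel": joint speeds; "effort": joint torques, N m; "ee_pos": TCP position; "eef_rot": TCP orientation; "ft_force": force on the tool from outside, world axes, zero at the start; "ft_torque": the same for the moment, N m; "finger_gap": finger opening in m; "gripper_force": force on a finger pad.
Only numpy, scipy, OpenCV 4.12 (cv2) and the standard library are available. Lean on these libraries where they do the work, as an engineer would, in place of code of your own. Each camera call takes 0.05 s, during which the arm holds its last target. There are 200 camera calls.

TASK

Pick up the pine block standing on the chest and use it, not your fingers, to wipe the three metal offcuts off the front edge of the slide's bed onto the chest top, then set the block down clear of the slide. Next take the dark carriage by its square grip post and slide it to the left along the rail until you feel its spring ball drop into the detent notch, whose place you cannot see. Finish while still holding the post, with the carriage resting in the notch; leave the other things where they are.

Things in the scene. Friction and masses are not known exactly. Their poses are not given: they have to be found in the camera images.
- stage: aluminium bed, 140 (x) x 380 (y) x 12 mm thick, fixed; origin on the chest top. y runs along the rail to the robot's left, x away from the robot. Bed: front edge x = -75 mm, back edge x = +65 mm, top z = 12 mm, flat in front of the rail. The rail stands at x = 28 to 54 mm, up to z = 42 mm; 55 mm tall end blocks at y = +-184 mm, x = 22 to 62 mm
- carriage: dark steel carriage, slides only along the stage's y: origin at stage x = 0, z = 0 and y = -135 mm (right end, start at most 30 mm from it) to +115 mm (hard stop). The notch lies at y = -15 to +65 mm. Running friction 1.5 to 3 N; at the notch it is first drawn forward over the last 6 mm, then takes about 12 N to push out either way; pushed with less than 8 N it stays centred there
- grip_top (a point): centre of the top face of the black square grip post on the carriage, 24 x 24 mm, top 73 mm, foot 23 mm above the chest top; axes as the stage's. The carriage plate under it is 70 mm long along the rail, reaches 38 mm in front of the post and clears the bed by 3 mm; behind the post the hood over the rail is 52 mm high, its plunger cap 70 mm
- detent_ball (a joint): drop of the 24 mm spring ball inside the rail, m: about 0.0007 while it rides on the strip, about 0.003 when it sits in the notch (readings are as noisy as the drop, so feel it through the carriage)
- pine_block: planed pine block, 145 x 75 x 36 mm, loose, standing on its long narrow edge: 36 mm thick, 75 mm tall, 0.28 kg. Origin in the middle of one broad face, 37.5 mm up (see block_top for an upright frame)
- block_top (a point): centre of the block's top edge face, 75 mm above its lower edge; at the start z points up, y along the 145 mm length, x across the 36 mm thickness
- offcut_1: loose steel offcut, 13 x 21 x 8 mm, 15 g; origin at the centre of its underside; lies on the flat bed between the carriage and the left end
- offcut_2: loose steel offcut, 13 x 21 x 8 mm, 15 g; origin at the centre of its underside; lies on the flat bed between the carriage and the left end
- offcut_3: loose steel offcut, 13 x 21 x 8 mm, 15 g; origin at the centre of its underside; lies on the flat bed between the carriage and the left end
- manifold: milled dark aluminium manifold plate with bored holes, 94 x 158 x 36 mm, front right; bystander
- tip_stand: small grey stand with copper tips, 34 x 50 x 43 mm, in front; bystander
- micrometer: micrometer lying in front of the slide, 47 x 155 x 16 mm; bystander
- hex_key: black L-shaped hex key lying front left, 31 x 88 x 5 mm; bystander
- glue_bottle: small blue bottle with a black cap, 35 mm diameter, 76 mm tall, left; bystander

How it is judged:
On the way:
1. the three offcuts are off the front of the bed, with the pine block in the fingers and the carriage still near its right end (x of each of offcut_1, offcut_2, offcut_3 in the frame of stage below -0.075 m and height (world z) of each of offcut_1, offcut_2, offcut_3 above -0.03 m and contact force between the fingers and pine_block above 0.5 N and y of carriage in the frame of stage below -0.075 m), for 0.1 s.
At the end, for the whole second after the job is handed in: the ball sits in the notch (ball reading over 1.7 mm), the carriage is still (under 5 mm/s) and the fingers hold it (over 1 N); the offcuts lie past the bed's front edge on the chest top; the block rests on the chest, touching neither the slide nor the robot (value of joint detent_ball above 0.0017 m and contact force between the fingers and carriage above 1 N and linear speed of carriage below 0.005 m/s and x of each of offcut_1, offcut_2, offcut_3 in the frame of stage below -0.075 m and height (world z) of each of offcut_1, offcut_2, offcut_3, pine_block above -0.03 m and contact force between pine_block and stage below 0.1 N and contact force between pine_block and the arm below 0.1 N and contact force between pine_block and the fingers below 0.1 N and linear speed of pine_block below 0.02 m/s); the arm keeps its last pose, push and grip.
It fails at once if the fingers touch an offcut (contact force between the fingers and offcut_1 above 0.5 N or contact force between the fingers and offcut_2 above 0.5 N or contact force between the fingers and offcut_3 above 0.5 N).
It fails at once if a bystander is moved by more than 2 cm (distance of any of manifold, tip_stand, micrometer, hex_key, glue_bottle from where it was at the start of the episode above 0.02 m).
It also fails if it takes over 64 s, if anything falls off the work surface, if the arm or the gripper's body presses on something with over 40 N, if the wrist force passes 120 N, or if a joint passes its speed limit or range.

## Working session

There is one attempt and no reset: what is moved stays moved. The work goes in short steps, each a Python script; the robot and the scene stay as the last script left them, time stands still between calls to the robot, and variables do not carry over. Pictures are saved under pics/ and viewed, at most 10 in all, crops included, and the job is handed in when it is done.

```bash
mkdir -p pics; ls; cat > h.py <<'E'
import numpy as np, cv2
from station import env, planner, read_camera, get_calibration
def cloud(name):
    im,d=read_camera(name); c=get_calibration(name)
    v,u=np.mgrid[:d.shape[0],:d.shape[1]]
    p=np.stack([(u-c['cx'])/c['fx']*d,(v-c['cy'])/c['fy']*d,d,np.ones_like(d)],-1)@np.array(c['pose']).T
    p=p[...,:3]; p[d==0]=np.nan
    return im,p
def save(im,n): cv2.imwrite('pics/'+n,im[...,::-1])
E
python3 - <<'E'
from h import *
for n in('top','scene'):
    im,p=cloud(n); save(im,n+'0.png'); np.savez(n+'0.npz',im=im,p=p)
    c=get_calibration(n); print(n,np.round(c['pose'],3).tolist(),c['fx'])
s=env.get_state(); print(s['time_s'],s['ee_pos'],s['eef_rot'],s['ft_force'],env.tcp_to_tips)
E
```

```text
pics
top [[0.023, -0.997, 0.078, 0.432], [-1.0, -0.023, -0.002, 0.03], [0.004, -0.078, -0.997, 1.256], [0.0, 0.0, 0.0, 1.0]] 457.02524308827213
scene [[-0.894, -0.344, 0.287, 0.245], [-0.448, 0.673, -0.589, 0.578], [0.01, -0.655, -0.755, 0.828], [0.0, 0.0, 0.0, 1.0]] 413.97800104910357
0.1 [0.20186831 0.64392956 0.22599495] [ 1.51312247e-01  9.88485888e-01 -4.90331129e-04 -1.14738159e-04] [ 0.8788466  -0.21651559 -0.00379725] 0.008
```

View pics/top0.png

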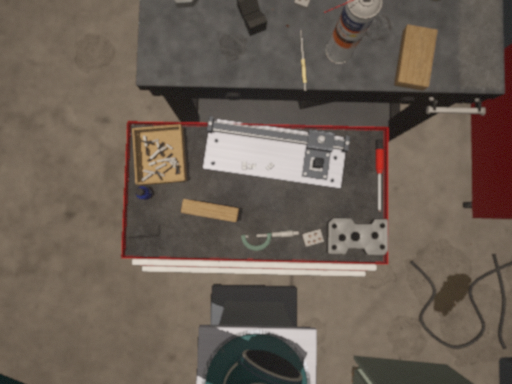

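View pics/scene0.png

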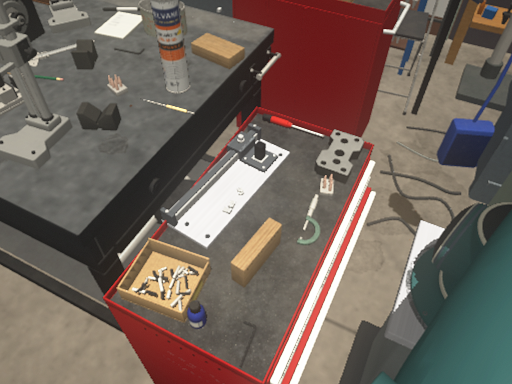

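The top view shows the bed (corners about 207,122 / 203,168 / 342,187), post at (318,162), offcuts at (243–272,165) and block at (210,210). The scene view shows the same things from the left, with the block standing at (257,250) and the offcuts at (233,202). Next I'll measure them.

```bash
cat > m.py <<'E'
from h import *
def plane(n,uv,z):
    c=get_calibration(n);P=np.array(c['pose']);uv=np.atleast_2d(uv)
    r=np.c_[(uv[:,0]-c['cx'])/c['fx'],(uv[:,1]-c['cy'])/c['fy'],np.ones(len(uv))]@P[:3,:3].T
    return P[:3,3]+r*((z-P[2,3])/r[:,2])[:,None]
def rect(xy):
    r=cv2.minAreaRect((np.asarray(xy)*1000).astype(np.float32)); b=cv2.boxPoints(r)
    e=sorted([b[1]-b[0],b[2]-b[1]],key=np.linalg.norm); a=e[1]
    if a[1]<0:a=-a
    return np.array(r[0])/1000,[round(float(np.linalg.norm(x))) for x in e],np.degrees(np.arctan2(-a[0],a[1])) # yaw of long axis vs +y
E
python3 - <<'E'
from m import *
f=np.load('top0.npz');im,p=f['im'],f['p'];z=p[...,2]
hsv=cv2.cvtColor(im,cv2.COLOR_RGB2HSV)
print('bed z',np.nanmedian(z[150:170,220:235]),'floor',np.nanmedian(z[195:200,260:300]))
m=(hsv[...,1]<40)&(hsv[...,2]>150)
m[:115]=0;m[200:]=0;m[:,:198]=0;m[:,355:]=0
m&=np.abs(z-.012)<.012
n,l,st,_=cv2.connectedComponentsWithStats(m.astype(np.uint8));k=1+np.argmax(st[1:,4])
v,u=np.nonzero(l==k); print('bed',st[k],rect(plane('top',np.c_[u,v],.012)[:,:2]))
# front edge & left edge
pts=[(c,np.nonzero(l[:,c]==k)[0].max()+.5) for c in range(210,336)]
w=plane('top',pts,.012);a,b=np.polyfit(w[:,1],w[:,0],1);print('front edge x=a*y+b',a,b,'resid',np.std(w[:,0]-a*w[:,1]-b))
pts=[(np.nonzero(l[r]==k)[0].min()-.5,r) for r in range(140,164)];w=plane('top',pts,.012);print('left edge',w[[0,-1]].round(4).tolist())
pts=[(np.nonzero(l[r]==k)[0].max()+.5,r) for r in range(165,183)];w=plane('top',pts,.012);print('right edge',w[[0,-1]].round(4).tolist())
# block
m=(hsv[...,0]<25)&(hsv[...,1]>70)&(z>.045);m[:190]=0;m[230:]=0;m[:,:170]=0;m[:,250:]=0
v,u=np.nonzero(m);print('block',m.sum(),np.nanmedian(z[m]),rect(plane('top',np.c_[u,v],.075)[:,:2]))
# post
m=(z>.066)&(z<.08);m[:152]=0;m[175:]=0;m[:,:305]=0;m[:,330:]=0
v,u=np.nonzero(m);print('post',m.sum(),u.min(),u.max(),v.min(),v.max(),rect(plane('top',np.c_[u,v],.073)[:,:2]),plane('top',[[u.mean(),v.mean()]],.073))
def up(n,u0,v0,w,h,s): return cv2.resize(np.load(n+'0.npz')['im'][v0:v0+h,u0:u0+w],None,fx=s,fy=s,interpolation=cv2.INTER_CUBIC)
save(np.vstack([up('top',200,115,155,75,5),up('scene',200,170,155,45,5)]),'crop.png')
E
```

```text
bed z 0.011277652955193673 floor 0.0018472668536657633
bed [ 203  132  142   56 4396] (array([ 0.60539099, -0.03566754]), [105, 381], np.float32(-6.9442115))
front edge x=a*y+b 0.12095142731135959 0.5566186405247678 resid 0.0007969993748886656
left edge [[0.6535, 0.1505, 0.012], [0.5896, 0.1568, 0.012]]
right edge [[0.5931, -0.2269, 0.012], [0.5462, -0.219, 0.012]]
block 776 0.07439298806206607 (array([0.45876599, 0.13291673]), [36, 145], np.float32(-8.390171))
post 84 314 323 158 167 (array([ 0.59033539, -0.14903354]), [23, 24], np.float32(-89.30349)) [[ 0.59101275 -0.14821086  0.073     ]]
```

View pics/crop.png

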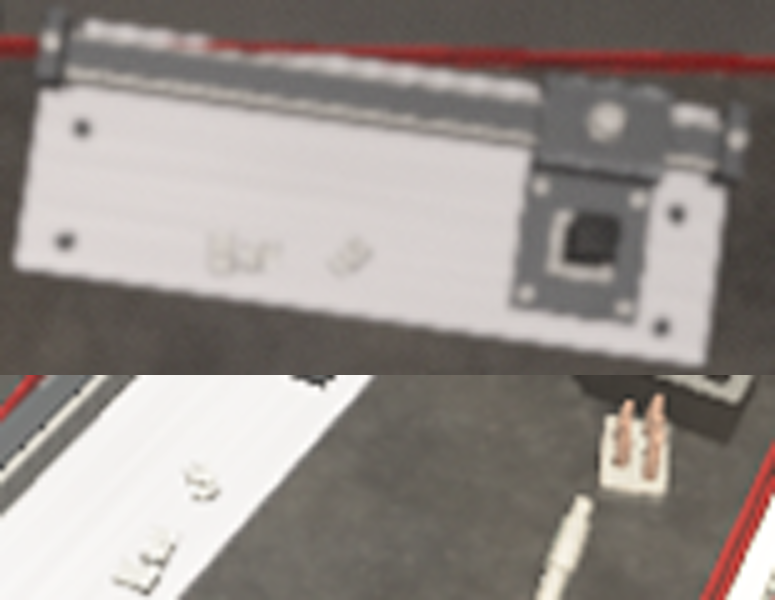

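The crop shows three offcuts: two adjoining at crop (207–275, 230–275) and one at (335–372, 235–275). They are on the front half of the bed, well left of the carriage plate, whose left edge is at crop x≈520.

```bash
cat >> m.py <<'E'
a=0.12095; ys=np.array([a,1])/np.hypot(a,1); xs=np.array([ys[1],-ys[0]])
O=xs*(0.5566*xs[0]+.075)+ys*0.0371
def W(x,y,z): return np.r_[O+x*xs+y*ys,z]
def S(p): d=np.asarray(p)[...,:2]-O; return np.stack([d@xs,d@ys],-1)
from scipy.spatial.transform import Rotation as R
def Q(ydir):
    y=np.r_[ydir,0]/np.linalg.norm(ydir);z=np.array([0,0,-1.]);return R.from_matrix(np.c_[np.cross(y,z),y,z]).as_quat()
E
python3 - <<'E'
from m import *
print('O',O,'post',S([.591,-.1482]),'block',S([.4588,.1329]))
print('top',S(plane('top',[[241.4,161],[241.4,170],[256,162],[267,170],[271,162],[274.4,165]],.018)).round(3).tolist())
print('scene',S(plane('scene',[[240,188],[244.4,193],[235,203],[230,214.4],[223,211]],.016)).round(3).tolist())
t=np.radians(-8.0)
q0=env.get_state()['qpos']
for s in (1,-1):
    for p,d in(([.4588,.1329,.053],np.r_[np.cos(t),np.sin(t)]),(W(0,.02,.07),xs),(W(-.12,.02,.07),xs),(W(-.023,-.11,.05),ys),(W(-.023,.06,.05),ys)):
        r=planner.solve_ik(p,Q(s*d)); print(s,None if r is None else np.round(r,2))
E
```

```text
O [ 0.62748709 -0.03852418] post [-0.02305379 -0.11326348] block [-0.18805036  0.14992881]
top [[-0.041, 0.087], [-0.066, 0.084], [-0.038, 0.047], [-0.056, 0.015], [-0.033, 0.007], [-0.039, -0.003]]
scene [[-0.037, 0.002], [-0.056, 0.01], [-0.055, 0.05], [-0.066, 0.086], [-0.045, 0.087]]
1 [ 0.23 -0.22  2.05 -0.    1.31  0.37]
1 [-0.07  0.1   1.71 -0.    1.32  0.05]
1 [-0.06 -0.16  1.97 -0.    1.33  0.06]
1 [-0.28  0.08  1.78 -0.    1.29 -1.73]
1 [-0.    0.08  1.77 -0.    1.29 -1.45]
-1 [ 0.23 -0.22  2.05 -0.    1.31 -2.77]
-1 None
-1 None
-1 [-0.28  0.08  1.78 -0.    1.29  1.41]
-1 [-0.    0.08  1.77 -0.    1.29  1.69]
```

```bash
python3 - <<'E'
from m import *
t=np.radians(-8.0);q=Q(np.r_[np.cos(t),np.sin(t)])
b=np.array([.4588,.1329])
env.goto(np.r_[b,.15],q)
env.set_gripper(.08,40)
env.move_linear(np.r_[b,.053],speed=.12)
env.set_gripper(0.0,40)
s=env.get_state();print(s['time_s'],s['finger_gap'],s['gripper_force'],s['ft_force'])
env.move_linear(np.r_[b,.12],speed=.12)
f=R.from_quat(Q(xs))
env.move_linear(W(-.12,.06,.12),Q(xs),speed=.2) if 0 else env.goto(W(-.002,.042,.12),Q(xs))
s=env.get_state();print(s['time_s'],s['finger_gap'],S(s['ee_pos']),s['ft_force'])
im,p=cloud('scene');save(im[80:340,100:400],'held.png')
E
```

```text
4.375 0.036004134724883737 39.74001109600067 [ 0.78129014 -0.95101051 -0.33764054]
5.95 0.03573341563963105 [-0.00263648  0.04230037] [ 0.22225265  0.54864464 -1.23228486]
```

View pics/held.png

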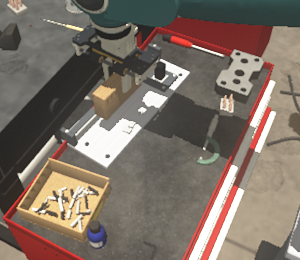

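The block is held level above the bed (crop 115,95). I'll lower it until it touches the bed, lift slightly, then sweep.

```bash
python3 - <<'E'
from m import *
x,y=-.001,.042
env.move_linear(W(x,y,.075),speed=.1)
hit=env.move_linear(W(x,y,.058),speed=.02,force_limit=4)
s=env.get_state();z=s['ee_pos'][2];print(hit,s['time_s'],s['ee_pos'],S(s['ee_pos']),s['ft_force'])
zz=z+.0015
env.move_linear(W(x,y,zz),speed=.02)
h=env.move_linear(W(-.09,y,zz),speed=.06,force_limit=25)
s=env.get_state();print(h,s['time_s'],S(s['ee_pos']),s['ft_force'],s['finger_gap'])
im,p=cloud('scene');save(im[80:340,100:400],'swept.png')
E
```

```text
True 7.1667 [0.63191691 0.00320639 0.0646949 ] [-0.00061303  0.04196056] [ 3.57584976 -0.5979828   1.79828898]
False 9.05 [-0.08980554  0.04198822] [ 0.45798522 -0.22029535 -1.50919268] 0.03560067216949402
```

View pics/swept.png

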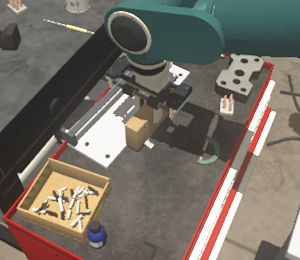

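One offcut is visible on the chest at crop (150,143); the others are hidden by the block. I'll lift clear, keeping hold of the block, and check.

```bash
python3 - <<'E'
from m import *
s=env.get_state();p=s['ee_pos']
env.move_linear(np.r_[p[:2],.12],speed=.15)
env.goto(np.r_[.452,.1329,.11],Q(xs))
print(env.get_state()['time_s'],env.get_state()['finger_gap'])
im,p=cloud('top');np.savez('top1.npz',im=im,p=p);im2,p2=cloud('scene');np.savez('scene1.npz',im=im2,p=p2)
save(np.vstack([cv2.resize(im[115:195,200:355],None,fx=4,fy=4),cv2.resize(im2[150:230,190:345],None,fx=4,fy=4)])[:600],'c2.png')
E
```

```text
10.2583 0.035998633146067376
```

View pics/c2.png

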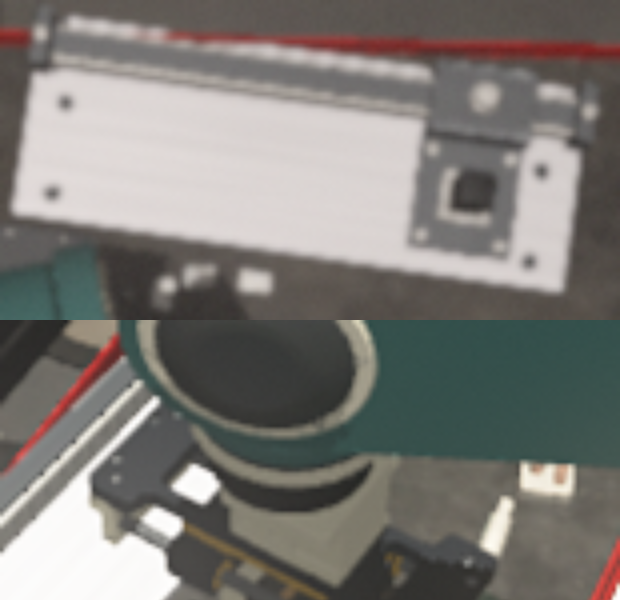

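All three offcuts lie on the chest in front of the bed, at top-crop (165,290), (200,275) and (255,280), and the bed is clean. Next I'll set the block down, grip the post and check the grip.

```bash
python3 - <<'E'
from m import *
b=[.452,.1329]
env.move_linear(np.r_[b,.060],speed=.1)
print(env.move_linear(np.r_[b,.050],speed=.02,force_limit=3),env.get_state()['ee_pos'])
env.set_gripper(.06)
env.move_linear(np.r_[b,.17],speed=.15)
env.goto(W(-.023,-.113,.12),Q(ys))
env.move_linear(W(-.023,-.113,.042),speed=.1,force_limit=8)
s=env.get_state();print(s['time_s'],S(s['ee_pos']),s['ee_pos'],s['ft_force'])
env.set_gripper(0,30)
s=env.get_state();print(s['time_s'],s['finger_gap'],s['gripper_force'],S(s['ee_pos']),s['ft_force'],s['ft_force'][:2]@ys)
E
```

```text
True [0.45250605 0.13294575 0.05245785]
15.7417 [-0.02263472 -0.11308799] [ 0.59143711 -0.1480761   0.04269201] [-0.8371097  -0.13932375 -0.04587187]
16.4083 0.02378481596627015 30.000243186950684 [-0.02296383 -0.1131536 ] [-0.65449195 -2.03568813  0.7574936 ] -2.099547651565624
```

```bash
python3 - <<'E'
from m import *
z=env.get_state()['ee_pos'][2]
def fs():
    f=[];
    for _ in range(3): s=env.get_state();f.append(s['ft_force']);env.pause(.01)
    f=np.mean(f,0);return s,f[:2]@ys,f[:2]@xs
for y in(-.07,-.028):
    print(env.move_linear(W(-.023,y,z),speed=.05,force_limit=15)); s,fy,fx=fs();print(s['time_s'],S(s['ee_pos']).round(4),round(fy,2),round(fx,2))
y=-.028;base=[];seen=False
while y<.07 and s['time_s']<50:
    y+=.002; env.move_linear(W(-.023,y,z),speed=.03); s,fy,fx=fs()
    b=np.median(base) if len(base)>2 else fy
    print(round(s['time_s'],2),round(y,4),S(s['ee_pos'])[1].round(4),round(fy,2),round(fx,2))
    if fy>b+3: seen=True
    if (seen and fy<b-2.0) or fy<-8: print('NOTCH');break
    if not seen: base.append(fy)
E
```

```text
False
17.4333 [-0.023  -0.0698] 1.32 0.05
False
18.45 [-0.023  -0.0278] 2.69 -0.24
18.73 -0.026 -0.0259 1.83 -0.16
19.0 -0.024 -0.0237 1.94 0.16
19.27 -0.022 -0.0217 2.46 -0.43
19.55 -0.02 -0.0197 1.78 -0.1
19.82 -0.018 -0.0178 2.23 -0.65
20.1 -0.016 -0.0157 2.04 -0.44
20.38 -0.014 -0.0138 0.68 -0.7
20.65 -0.012 -0.0118 1.8 -0.46
20.93 -0.01 -0.0097 2.39 -0.88
21.2 -0.008 -0.0077 0.79 -1.32
21.48 -0.006 -0.0058 1.81 -0.84
21.75 -0.004 -0.0038 2.03 -1.63
22.02 -0.002 -0.0017 2.79 -1.6
22.3 0.0 0.0002 1.47 -1.39
22.57 0.002 0.0022 1.24 -0.96
22.85 0.004 0.0043 2.5 -1.39
23.12 0.006 0.0063 2.31 -1.15
23.4 0.008 0.0082 1.2 -1.35
23.68 0.01 0.0102 2.19 -1.57
23.95 0.012 0.0124 5.23 -1.99
24.23 0.014 0.0146 6.44 -1.42
24.5 0.016 0.0175 15.53 -1.22
24.77 0.018 0.0185 6.8 -1.75
25.05 0.02 0.0193 -4.35 -2.31
NOTCH
```

The carriage was drawn forward (+15 N), then restored (−4 N), which puts the notch centre near y = 0.019. I'll relax to zero push and check.

```bash
python3 - <<'E'
from m import *
z=env.get_state()['ee_pos'][2]
for y in(.0200,.0193):
    env.move_linear(W(-.023,y,z),speed=.02);env.pause(.3)
    F=[]
    for _ in range(8): s=env.get_state();F.append(s['ft_force'][:2]@ys);env.pause(.02)
    print(s['time_s'],y,S(s['ee_pos']),np.mean(F),np.std(F),s['finger_gap'],s['gripper_force'])
im,p=cloud('top');save(cv2.resize(im[105:275,120:395],None,fx=2.9,fy=2.9),'fin.png')
E
```

```text
25.725 0.02 [-0.02302203  0.01929463] -4.708450924584052 0.5383795882370157 0.02362481338552845 30.002117156982422
26.4083 0.0193 [-0.02301884  0.01909911] -4.78596943865721 0.5405129143614191 0.023792922820335276 30.000303089618683
```

View pics/fin.png

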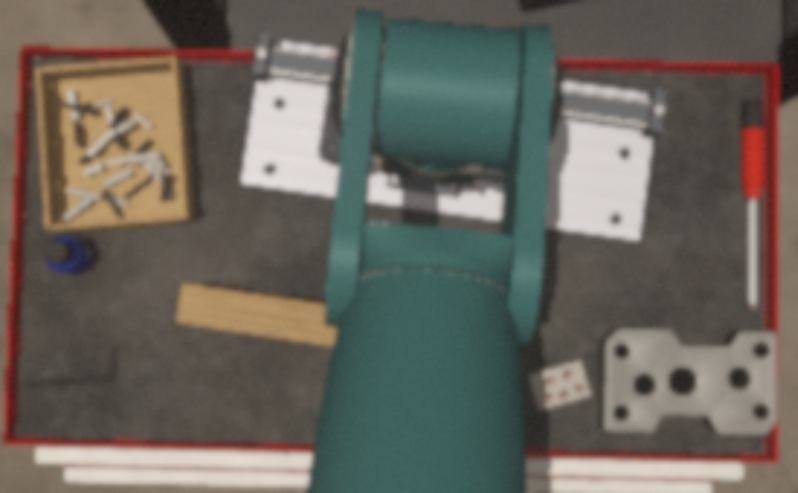

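The block rests free at (260,315), and the bystanders in view are in place. There's still 4.8 N of push, so I'll ease it off before handing in.

```bash
python3 - <<'E'
from m import *
z=env.get_state()['ee_pos'][2]
y=.0193
while y>.0175:
    y-=.0003;env.move_linear(W(-.023,y,z),speed=.02);env.pause(.2)
    F=[]
    for _ in range(6): s=env.get_state();F.append(s['ft_force'][:2]@ys);env.pause(.02)
    print(round(s['time_s'],2),y,S(s['ee_pos'])[1],np.mean(F))
    if np.mean(F)>-1.5: break
if abs(np.mean(F))<5: print(env.job_done())
E
```

```text
27.01 0.019 0.01905431844180677 -1.8387854098709804
27.56 0.018699999999999998 0.01891552659541012 3.49952135552601
the job is handed in; nothing more can be done
None
```

The job is handed in at about 28 s of the 64 s. The offcuts were wiped off the front of the bed with the block, the block stands on the chest clear of the slide, and the post is still gripped with the carriage at y ≈ 0.019 m. The forces felt there match the notch, but I saw no judge's result.

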